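# Click the pink milling blank into the loading dock

## Task

Load the pink milling blank into the aluminium loading dock: stand it in the dock's hole, shank down, and push it down past the sprung detent until it clicks fully home, with its steel collar flat on the top of the dock, then let go. Leave the ivory and blue blanks standing where they are.

Things in the scene. Friction and masses are not known exactly. Their poses are not given: they have to be found in the camera images.
- pink_blank: milling blank with a PINK head, loose, 70 g, 69 mm tall, standing on its shank. Origin: centre of its underside, z up its axis. Steel shank 24 mm diameter to 36 mm up (tapered to 16 mm at the foot over 9 mm; ring groove 3 mm deep at 16 mm), steel collar 50 mm diameter from 36 to 39 mm, pink cylindrical head 34 mm diameter from 39 to 69 mm, flat top. Grip it by the head, at any yaw
- ivory_blank: the same kind of blank with an IVORY (cream white) head; to be left alone
- blue_blank: the same kind of blank with a BLUE head; to be left alone
- dock_mouth (a point): centre of the hole at the flat top of the loading dock, 44 mm above the worktop, z up. The dock is fixed: dark base plate 116 x 84 x 6 mm, aluminium block 72 x 72 mm with brass caps on its sides; its yaw varies but does not matter. The hole runs straight down 38 mm: 27 mm bore, mouth chamfered at 45 degrees to 43 mm diameter
- dock_seat (a point): point on the dock's hole axis, 36 mm below its top, where the underside of a blank is when fully home (collar on the dock's top). Four sprung balls in the bore wall, 15 mm above this point, stop a blank merely set in: its collar then stands about 13 mm above the dock. A downward push of about 5 to 15 N takes it past them
Mind the look-alikes: they are no part of the job. Leave any orange or purple look-alike of the part that bears dock_mouth alone.

How it is judged:
By the outcome, as a careful person would: the job done as asked, in the order asked, and still so for the second after the job is handed in, with the robot touching nothing.
It also fails if it takes over 43 s, if anything falls off the work surface, if the arm or the gripper's body presses on something with over 40 N, if the wrist force passes 120 N, or if a joint passes its speed limit or range.

## Robot

A 6-joint arm with a two-finger parallel gripper is mounted at the origin on a cart in front of the work surface, level with it; the furniture and walls round the work are solid. World frame = base frame: x ahead of the robot, y to its left, z up, the work surface at z = 0. Lengths are in m, angles in rad, forces in N, time in s.
With the tool pointing down it reaches from about 0.275 to 0.725 m from the base axis. Payload 15.9 kg.
Tool frame: the origin (TCP) lies between the finger pads; the fingertips stand 25 mm ahead of it and the grasp point (between the pads) lies 6 mm ahead of it; z points along the fingers, y is the direction in which the jaws open and shut (so a half turn about z gives the same grasp; the last joint's range is limited). The gripper opens to 85 mm and grips with 20 to 120 N. Pads are 22 mm wide; open, the fingers measure 114 mm over their backs; the gripper's body (76 mm by 85 mm) begins 54 mm behind the grasp point. The pads swing forward as they close: fully open they stand 13 mm farther back than shut.
Start: joints at [-1.19, 0.213, -0.034, 1.323, 0, 1.571], TCP at [0.186, -0.464, 0.235] pointing down, gripper open.
Joint ranges: [-2.98, 2.98], [-0.74, 1.72], [-1.14, 1.35], [-2.1, 2.04], [-1.57, 1.44], [-3.14, 3.14]. Speed limits (rad/s): [1.89, 1.89, 2.39, 2.57, 3.14, 3.14].

## Interface

Orientations are given as a rotation vector (axis times angle).
In Python, from cell import env gives the robot as it stands.
- The arm moves only by the tool play_rows, never from a script. Its argument "deltas" is one flat list of numbers, 7 for each row, row after row: the turn, a rotation vector about the tool's x, y, z in degrees, then the shift along the tool's x, y, z in mm, then the closure, from -1 (fully open) to 1 (shut). A call has 1 to 20 rows; each row shifts and turns the pose as measured when the row begins, along the tool's axes as they then stand; what a row does not reach is not made up. A row lasts 1/12 s, in which the tool goes at most 41.7 mm and 7.16 degrees, less where a joint would pass 70% of its speed; a pose out of reach is approached as far as the arm can. A call with a gripper value outside its range is refused whole. The fingers move at their own pace and stop on an object; "newtons" is the grip in N (left out, the last holds). Time passes only in rows, so rows that do not move let the fingers close. It gives the time, the measured TCP pose, the force and the opening at its end, in the units of the state.
- env.observe(): the state, without advancing time (a new reading comes with each control period).
- env.camera(name): name is "scene" or "top" or "wrist"; returns a dict with "img" (400x640x3 uint8, red, green, blue), "K" (3x3 intrinsics, pixels), "camera_from_world" (4x4, takes a point from world to camera coordinates). Camera axes: x right, y down, z forward; pixel columns grow to the right and rows downward; lengths in m; the calibration is good to about 2 mm. A picture is of the moment at which its call begins. There is no depth.
- env.hand_in(): hands the job in, once; it reports no verdict.
Trained networks look in a picture, given as the dict that the camera call returned (one of the last four; its "shot" number tells which), for a name from the list of things; names that differ only in an ending like _2 or _b are one class to them, and where a whole thing is asked for, a point or a joint stands for the part that bears it (a point fixed in the world has none). Each returns a list of dicts, best first, with "confidence" (0 to 1); they miss things now and then, are a little off and sometimes report something else, mostly with a low value. They report only what shows in the picture. A call takes as long as a camera call. They do not tell look-alikes from the thing itself.
- env.masks_of(label, picture): "pixels" (400x640 bool, what is visible of it) and "rect" ([left, top, right, bottom] in pixels, round what is visible of it).
- env.mark_of(label, picture): "position" ([column, row] in pixels: a listed point, or the origin of a listed thing).
The state is a dict: "time": time; "q": joint angles; "joint_velocities": joint speeds; "tau": joint torques, N m; "ee_pos": TCP position; "ee_rot": TCP orientation; "contact_force": force on the tool from outside, world axes, zero at the start; "torque": the same for the moment, N m; "opening": finger opening in m.
Only numpy, scipy, OpenCV 4.12 (cv2) and the standard library are available. Lean on these libraries where they do the work, as an engineer would, in place of code of your own. Each camera call takes 0.05 s, during which the arm holds its last target.

## Working session

There is one attempt and no reset: what is moved stays moved. The work goes in short steps, Python scripts to look and compute and a tool call to move; the robot and the scene stay as the last step left them, time stands still between calls to the robot, and variables do not carry over. Pictures are saved under pics/ and viewed, and the job is handed in when it is done.

Besides the shell and the picture viewer there is one more tool, called after "Request:" by a JSON object that holds its "name" and its "arguments". play_rows: Moves the arm, as the interface text tells. Its arguments: {"type":"object","properties":{"deltas":{"type":"array","items":{"type":"number"}},"newtons":{"type":"number"}},"required":["deltas"]}

```bash
ls; mkdir -p pics
cat > h.py <<'E'
import numpy as np, cv2
from cell import env
from scipy.spatial.transform import Rotation as R
def save(p,n,crop=None,s=1):
    im=p["img"][:,:,::-1]
    if crop: im=im[crop[1]:crop[3],crop[0]:crop[2]]
    cv2.imwrite("pics/"+n,cv2.resize(im,None,fx=s,fy=s,interpolation=cv2.INTER_CUBIC))
def ray(p,px):
    T=p["camera_from_world"];Ri=T[:3,:3].T
    o=-Ri@T[:3,3];d=Ri@(np.linalg.inv(p["K"])@np.array([px[0],px[1],1.]))
    return o,d
def atz(p,px,z):
    o,d=ray(p,px);return o+d*(z-o[2])/d[2]
def proj(p,X):
    T=p["camera_from_world"];c=T[:3,:3]@np.array(X)+T[:3,3];u=p["K"]@c;return u[:2]/u[2]
E
python3 - <<'E'
from h import *
np.set_printoptions(precision=4,suppress=True)
for c in("scene","top"):
    p=env.camera(c);save(p,c+"0.png")
    print(c,atz(p,(320,200),0),ray(p,(0,0))[0])
    for l in("pink_blank","ivory_blank","blue_blank","dock_mouth","dock_seat"):
        for m in env.mark_of(l,p)[:4]:
            z={"dock_mouth":.044,"dock_seat":.008}.get(l,0)
            print(l,m["confidence"],m["position"],atz(p,m["position"],z))
        for m in env.masks_of(l,p)[:4]: print("  mask",m["confidence"],m["rect"])
s=env.observe();print(s)
E
```

```text
pics
scene [ 0.6871 -0.1949  0.    ] [-0.4931  0.6099  0.6554]
pink_blank 0.91 [273.7, 255.4] [0.4767 0.0852 0.    ]
  mask 0.65 [260.7, 231.5, 283.2, 259.9]
ivory_blank 0.75 [217.6, 267.2] [0.5014 0.2236 0.    ]
  mask 0.81 [205.2, 238.3, 230.3, 269.9]
blue_blank 0.88 [235.8, 237.9] [0.6087 0.1248 0.    ]
  mask 0.84 [222.5, 209.3, 240.7, 240.0]
dock_mouth 0.8 [334.2, 230.1] [ 0.4371 -0.069   0.044 ]
  mask 0.63 [308.1, 231.0, 351.6, 259.8]
dock_seat 0.6 [335.4, 247.7] [ 0.4135 -0.0569  0.008 ]
  mask 0.79 [308.1, 234.1, 349.8, 259.1]
top [ 0.5623 -0.0915  0.    ] [ 0.4054 -0.0617  0.9022]
pink_blank 0.83 [249.6, 237.3] [0.4701 0.0837 0.    ]
  mask 0.69 [235.2, 228.8, 257.0, 248.3]
ivory_blank 0.89 [191.9, 229.5] [0.4908 0.2257 0.    ]
ivory_blank 0.67 [232.0, 173.3] [0.6329 0.1315 0.    ]
  mask 0.64 [176.9, 217.7, 198.9, 234.6]
blue_blank 0.88 [232.3, 175.1] [0.6282 0.1307 0.    ]
  mask 0.89 [221.9, 160.8, 249.5, 178.3]
dock_mouth 0.72 [448.6, 237.4] [ 0.4618 -0.396   0.044 ]
dock_mouth 0.7 [369.8, 193.9] [ 0.5688 -0.2109  0.044 ]
dock_mouth 0.61 [309.3, 257.0] [ 0.4196 -0.0633 
[... 198 characters left out ...]
08 ]
dock_seat 0.66 [363.8, 200.8] [ 0.5581 -0.2014  0.008 ]
dock_seat 0.19 [372.5, 196.6] [ 0.5687 -0.2237  0.008 ]
  mask 0.92 [418.3, 209.4, 471.9, 267.0]
  mask 0.89 [345.1, 175.9, 387.9, 227.0]
  mask 0.64 [283.8, 225.8, 334.8, 281.3]
{'time': 1.1, 'q': array([-1.19  ,  0.2129, -0.0344,  1.3235, -0.    ,  1.5708]), 'joint_velocities': array([-0.0005,  0.0001,  0.0002,  0.0005, -0.0008, -0.001 ]), 'tau': array([  0.0008, -68.596 ,  48.7331,   0.0013,   0.0002,  -0.    ]), 'ee_pos': array([ 0.1858, -0.4642,  0.2354]), 'ee_rot': array([-3.0848, -0.5945,  0.0001]), 'contact_force': array([0.2237, 0.5011, 0.5051]), 'torque': array([-0.0156,  0.017 , -0.0093]), 'opening': 0.08579737381255528}
```

View pics/scene0.png

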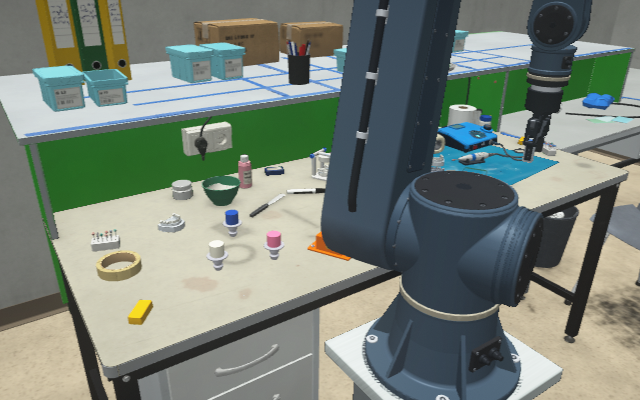

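View pics/top0.png

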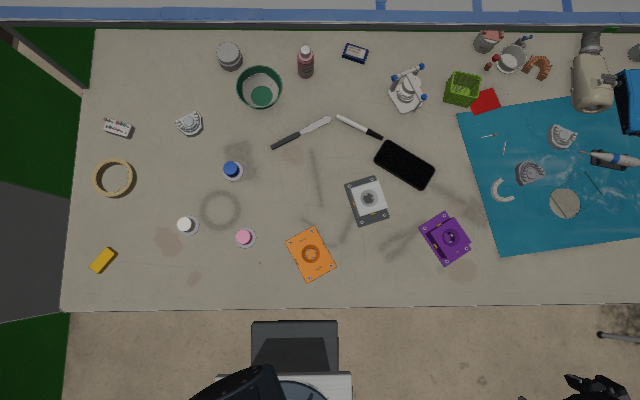

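The top view shows the pink blank at (244,238), ivory at (187,225), blue at (232,170) and a pink bottle at (305,62). There are three docks: aluminium at (368,198), orange at (311,254) and purple at (446,238). I choose the pink-headed blank and the grey dock. Next I crop and measure both.

Run:
```python
from h import *
np.set_printoptions(precision=4,suppress=True)
p=env.camera("top")
a=cv2.resize(p["img"][215:265,215:275,::-1],(400,333),interpolation=cv2.INTER_CUBIC)
b=cv2.resize(p["img"][172:232,340:396,::-1],(373,400),interpolation=cv2.INTER_CUBIC)
c=np.zeros((400,780,3),np.uint8);c[:333,:400]=a;c[:,405:778]=b;cv2.imwrite("pics/crop1.png",c)
def pinkc(p,roi):
    hsv=cv2.cvtColor(p["img"],cv2.COLOR_RGB2HSV)
    m=((hsv[...,0]>155)|(hsv[...,0]<3))&(hsv[...,1]>70)
    z=np.zeros_like(m);z[roi[1]:roi[3],roi[0]:roi[2]]=1;m&=z
    ys,xs=np.nonzero(m);print(len(xs),xs.min(),xs.max(),ys.min(),ys.max())
    return xs.mean(),ys.mean()
c=pinkc(p,(225,220,265,260));print(c,atz(p,c,.069),atz(p,c,.06))
print(proj(p,(.47,.08,.069))-proj(p,(.47,.114,.069)))
s=env.camera("scene")
c=pinkc(s,(255,225,290,260));print(c,atz(s,c,.054))
for l in("pink_blank",):
    for q in(p,s):
        m=env.mark_of(l,q)[0];print(m["position"])
for uv in((368,198),(369,198)):print(atz(p,uv,.044))
```

```text
37 240 251 230 244
(np.float64(247.72972972972974), np.float64(237.59459459459458)) [0.4645 0.0768 0.069 ] [0.4652 0.0783 0.06  ]
[14.9996 -0.1528]
199 267 280 231 247
(np.float64(273.24120603015075), np.float64(238.55778894472363)) [0.4662 0.0907 0.054 ]
[246.6, 236.8]
[271.8, 255.9]
[ 0.5587 -0.2062  0.044 ]
[ 0.5587 -0.2086  0.044 ]
```

View pics/crop1.png

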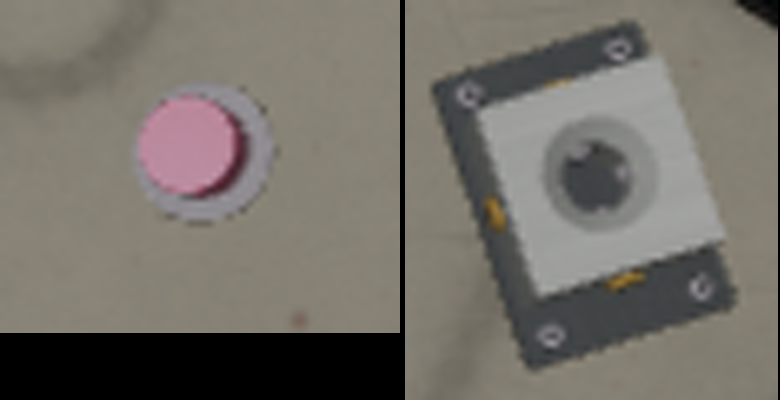

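Run:
```python
from h import *
np.set_printoptions(precision=4,suppress=True)
p=env.camera("top");w=env.camera("wrist")
print(atz(p,(242.8,236.3),.069),atz(p,(245,237.5),.039),atz(p,(368.8,197.6),.044))
o=env.observe();M=R.from_rotvec(o["ee_rot"]).as_matrix();print(M)
print("cam in tool",M.T@(ray(w,(0,0))[0]-o["ee_pos"]),M.T@w["camera_from_world"][:3,:3].T)
t=np.array([.466,.083,.235]);d=M.T@(t-o["ee_pos"]);print("delta tool",d*1000)
```

```text
[0.4676 0.088  0.069 ] [0.467  0.0882 0.039 ] [ 0.5597 -0.2081  0.044 ]
[[ 0.9284  0.3717  0.    ]
 [ 0.3717 -0.9284 -0.    ]
 [ 0.      0.     -1.    ]]
cam in tool [ 0.0819 -0.0005 -0.1374] [[-0.0001 -0.947  -0.3212]
 [ 1.     -0.0005  0.0012]
 [-0.0013 -0.3212  0.947 ]]
delta tool [ 463.4641 -403.8417    0.4128]
```

Request:
{"name": "play_rows", "arguments": {"deltas": [0, 0, -6.82, 0, 0, 0, -1, 0, 0, -6.82, 0, 0, 0, -1, 0, 0, -6.82, 0, 0, 0, -1, 0, 0, -6.82, 0, 0, 0, -1, 0, 0, -6.82, 0, 0, 0, -1, 0, 0, -6.82, 0, 0, 0, -1, 0, 0, -6.82, 0, 0, 0, -1, 0, 0, -6.82, 0, 0, 0, -1, 0, 0, -6.82, 0, 0, 0, -1, 0, 0, -6.82, 0, 0, 0, -1]}}

```text
time: 2.23
ee_pos: [0.1858, -0.4642, 0.2354]
ee_rot: [2.165, 2.277, -0.0]
contact_force: [0.0, 0.0, -0.4]
opening: 0.0857
```

Request:
{"name": "play_rows", "arguments": {"deltas": [0, 0, 0, 33.6, 19.3, 0, -1, 0, 0, 0, 33.6, 19.3, 0, -1, 0, 0, 0, 33.6, 19.3, 0, -1, 0, 0, 0, 33.6, 19.3, 0, -1, 0, 0, 0, 33.6, 19.3, 0, -1, 0, 0, 0, 33.6, 19.3, 0, -1, 0, 0, 0, 33.6, 19.3, 0, -1, 0, 0, 0, 33.6, 19.3, 0, -1, 0, 0, 0, 33.6, 19.3, 0, -1, 0, 0, 0, 33.6, 19.3, 0, -1, 0, 0, 0, 33.6, 19.3, 0, -1, 0, 0, 0, 33.6, 19.3, 0, -1, 0, 0, 0, 33.6, 19.3, 0, -1, 0, 0, 0, 33.6, 19.3, 0, -1, 0, 0, 0, 0, 0, 0, -1]}}

```text
time: 3.48
ee_pos: [0.4338, 0.044, 0.2353]
ee_rot: [2.152, 2.282, 0.006]
contact_force: [0.4, -1.7, -0.3]
opening: 0.0856
```

```bash
cat >> h.py <<'E'
def tool(dw):
    o=env.observe();return R.from_rotvec(o["ee_rot"]).as_matrix().T@np.array(dw)*1000
def rep(tgt):
    o=env.observe();M=R.from_rotvec(o["ee_rot"]).as_matrix()
    print("t",o["time"],"pos",o["ee_pos"],"yaw",np.degrees(np.arctan2(M[1,0],M[0,0])),"zax",M[:,2],"q",o["q"],"F",o["contact_force"],"open",o["opening"])
    print("to go, tool mm",tool(np.array(tgt)-o["ee_pos"]))
np.set_printoptions(precision=4,suppress=True)
E
python3 - <<'E'
from h import *
rep((.4675,.088,.2))
w=env.camera("wrist");save(w,"w1.png")
print(proj(w,(.4675,.088,.069)))
for m in env.mark_of("pink_blank",w): print(m, atz(w,m["position"],0))
E
```

```text
t 3.4833 pos [0.4338 0.044  0.2353] yaw 93.35450845699764 zax [ 0.0063 -0.001  -1.    ] q [ 0.1022  0.0758 -0.196   1.2928 -0.0016  1.6144] F [ 0.3938 -1.6611 -0.3142] open 0.08557318583042846
to go, tool mm [42.0224 36.039  35.4408]
[364.2911 139.3414]
{'position': [356.2, 131.5], 'confidence': 0.84} [0.4668 0.0872 0.    ]
```

View pics/w1.png

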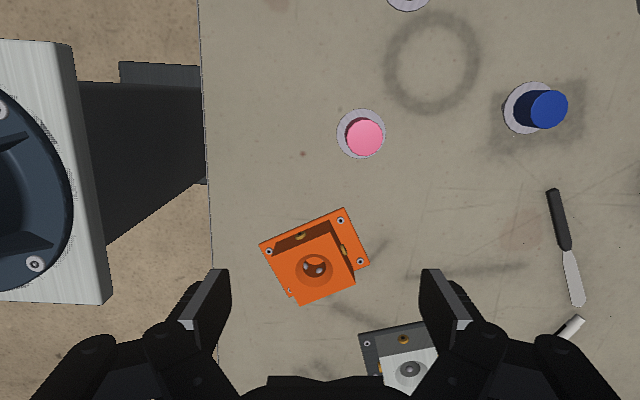

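The wrist view shows the pink head at (364,138), against a prediction of (364,139), so the estimate holds. The ivory collar is at the top edge and blue is at (545,108).

Request:
{"name": "play_rows", "arguments": {"deltas": [0.36, 0, 0, 14, 12, 0, -1, 0, 0, 0, 14, 12, 0, -1, 0, 0, 0, 14, 12, 0, -1, 0, 0, 0, 0, 0, 30, -1, 0, 0, 0, 0, 0, 30, -1, 0, 0, 0, 0, 0, 15, -1, 0, 0, 0, 0, 0, 0, -1]}}

```text
time: 4.17
ee_pos: [0.4666, 0.0781, 0.1597]
ee_rot: [2.163, 2.271, -0.001]
contact_force: [-1.1, 0.7, -0.0]
opening: 0.0853
```

Run:
```python
from h import *
rep((.4675,.088,.069))
w=env.camera("wrist");save(w,"w2.png")
c=proj(w,(.4675,.088,.069));print(c)
hsv=cv2.cvtColor(w["img"],cv2.COLOR_RGB2HSV)
m=(((hsv[...,0]>155)|(hsv[...,0]<3))&(hsv[...,1]>60)&(hsv[...,2]>200)).astype(np.uint8)
n,l,st,ce=cv2.connectedComponentsWithStats(m);i=1+np.argmax(st[1:,4]);print(st[i],ce[i],atz(w,ce[i],.069))
for q in env.mark_of("pink_blank",w): print(q, atz(w,q["position"],0))
```

```text
t 4.1667 pos [0.4666 0.0781 0.1597] yaw 92.78708410913737 zax [ 0.0029 -0.0039 -1.    ] q [ 0.1686  0.1843 -0.2633  1.121  -0.0043  1.6907] F [-1.0996  0.7404 -0.0448] open 0.08526202956884794
to go, tool mm [10.243   1.14   90.7011]
[327.4935 197.9816]
[307 174  43  19 341] [327.9589 181.3196] [0.4672 0.1005 0.069 ]
{'position': [326.1, 172.6], 'confidence': 0.79} [0.4668 0.0902 0.    ]
```

View pics/w2.png

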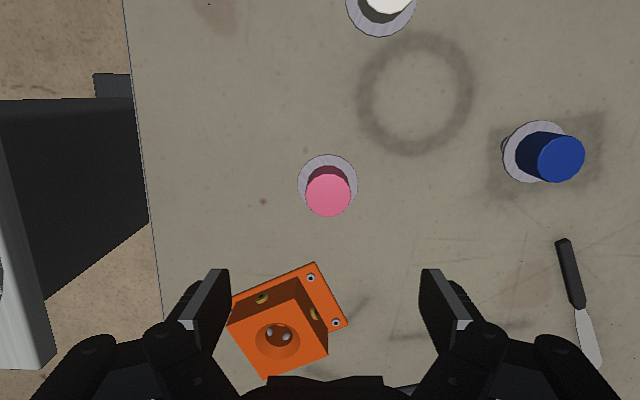

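Request:
{"name": "play_rows", "arguments": {"deltas": [0.17, 0.22, 2.7, 11.5, 1, 0, -1, 0, 0, 0, 0, 0, 0, -1, 0, 0, 0, 0, 0, 20, -1, 0, 0, 0, 0, 0, 20, -1, 0, 0, 0, 0, 0, 10, -1, 0, 0, 0, 0, 0, 0, -1]}}

```text
time: 4.77
ee_pos: [0.4731, 0.087, 0.1199]
ee_rot: [2.214, 2.215, 0.019]
contact_force: [-0.6, 0.4, -0.1]
opening: 0.0856
```

Run:
```python
from h import *
rep((.4675,.0895,.069))
w=env.camera("wrist");save(w,"w3.png")
for y in(.088,.090,.092):print(proj(w,(.4675,y,.069)),proj(w,(.4675,y,.039)))
for q in env.mark_of("pink_blank",w): print(q, atz(w,q["position"],0))
```

```text
t 4.7667 pos [0.4731 0.087  0.1199] yaw 90.02769948199655 zax [ 0.0153  0.0018 -0.9999] q [ 0.1826  0.215  -0.3305  1.0099 -0.0011  1.7529] F [-0.5624  0.4114 -0.0746] open 0.08563227221649534
to go, tool mm [ 2.4027 -6.3866 50.84  ]
[315.8047 231.8216] [316.2386 214.8692]
[315.778  228.8419] [316.2164 212.2071]
[315.7511 225.8433] [316.194  209.5302]
{'position': [315.6, 196.3], 'confidence': 0.55} [0.4666 0.0896 0.    ]
```

View pics/w3.png

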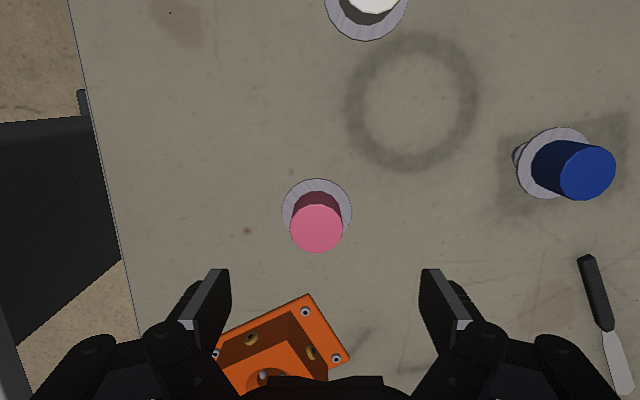

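Request:
{"name": "play_rows", "arguments": {"deltas": [0.88, -0.1, 0, 2.9, -5.7, 0, -1, 0, 0, 0, 0, 0, 0, -1, 0, 0, 0, 0, 0, 0, -1]}}

```text
time: 5.12
ee_pos: [0.4691, 0.0902, 0.1246]
ee_rot: [2.22, 2.22, 0.005]
contact_force: [0.8, -0.7, -0.6]
opening: 0.0852
```

Run:
```python
from h import *
rep((.4675,.09,.069))
```

```text
t 5.1167 pos [0.4691 0.0902 0.1246] yaw 90.01930626049459 zax [ 0.0039  0.0008 -1.    ] q [ 0.1899  0.2149 -0.318   1.034   0.0001  1.7603] F [ 0.8092 -0.7221 -0.5564] open 0.08522329387959142
to go, tool mm [-0.2238 -1.7742 55.5796]
```

Request:
{"name": "play_rows", "arguments": {"deltas": [0.22, 0, 0, 0, -1.7, 10, -1, 0, 0, 0, 0, 0, 10, -1, 0, 0, 0, 0, 0, 10, -1, 0, 0, 0, 0, 0, 8, -1, 0, 0, 0, 0, 0, 5, -1, 0, 0, 0, 0, 0, 0, -1, 0, 0, 0, 0, 0, 0, -1]}}

```text
time: 5.7
ee_pos: [0.4672, 0.0903, 0.0773]
ee_rot: [-2.22, -2.222, -0.001]
contact_force: [-0.8, -0.7, -0.4]
opening: 0.0855
```

Run:
```python
from h import *
rep((.4675,.09,.069))
w=env.camera("wrist");save(w,"w4.png")
```

```text
t 5.7 pos [0.4672 0.0903 0.0773] yaw 90.07072629171287 zax [-0.0001  0.0008 -1.    ] q [ 0.1904  0.2554 -0.3949  0.9204  0.0008  1.76  ] F [-0.787  -0.7405 -0.4275] open 0.08550700445171006
to go, tool mm [-0.3122  0.3404  8.3263]
```

View pics/w4.png

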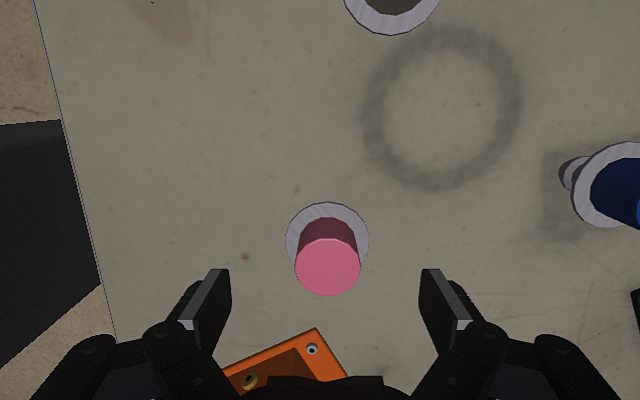

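The pink head is at (328,266), midway between the pads at 218 and 432. I go down the last 8 mm and close.

Request:
{"name": "play_rows", "arguments": {"deltas": [0, 0, 0, 0, 0, 5, -1, 0, 0, 0, 0, 0, 4, -1, 0, 0, 0, 0, 0, 0, -1, 0, 0, 0, 0, 0, 0, 1, 0, 0, 0, 0, 0, 0, 1, 0, 0, 0, 0, 0, 0, 1, 0, 0, 0, 0, 0, 0, 1, 0, 0, 0, 0, 0, 0, 1, 0, 0, 0, 0, 0, 0, 1, 0, 0, 0, 0, 0, 0, 1, 0, 0, 0, 0, 0, 0, 1, 0, 0, 0, 0, 0, 0, 1], "newtons": 80}}

```text
time: 6.75
ee_pos: [0.4689, 0.0907, 0.0697]
ee_rot: [2.219, 2.222, 0.006]
contact_force: [-0.2, 0.4, -0.2]
opening: 0.0282
```

Run:
```python
from h import *
rep((.4675,.09,.069))
w=env.camera("wrist");save(w,"w5.png")
```

```text
t 6.75 pos [0.4689 0.0907 0.0697] yaw 90.07406746929452 zax [ 0.0039  0.0016 -1.    ] q [ 0.1905  0.2629 -0.4065  0.8973  0.0009  1.76  ] F [-0.2239  0.414  -0.1792] open 0.02824658045140573
to go, tool mm [-0.6776 -1.3682  0.7179]
```

View pics/w5.png

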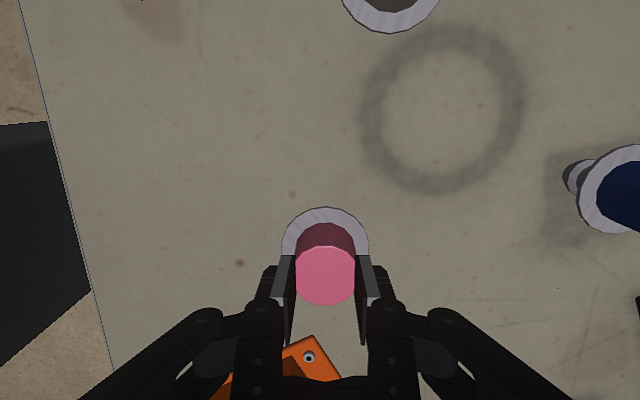

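Request:
{"name": "play_rows", "arguments": {"deltas": [0, 0, 0, 0, 0, 0, 1, 0, 0, 0, 0, 0, 0, 1, 0, 0, 0, 0, 0, 0, 1]}}

```text
time: 7.05
ee_pos: [0.4687, 0.0906, 0.0695]
ee_rot: [2.219, 2.222, 0.006]
contact_force: [-0.7, -0.2, -0.5]
opening: 0.028
```

Run:
```python
from h import *
rep((.4675,.09,.069))
w=env.camera("wrist");p=w["img"]
o=env.observe()["ee_pos"]
print("axis at head top",proj(w,(o[0],o[1],.069)),proj(w,(.4675,.09,.069)))
im=p[190:330,240:410,::-1].copy();im=cv2.resize(im,None,fx=4,fy=4,interpolation=cv2.INTER_CUBIC);cv2.imwrite("pics/w6.png",im)
s=env.camera("scene");save(s,"s6.png",(220,190,340,290),6)
```

```text
t 7.05 pos [0.4687 0.0906 0.0695] yaw 90.07040463737651 zax [ 0.0035  0.0015 -1.    ] q [ 0.1904  0.2631 -0.4068  0.8972  0.0008  1.76  ] F [-0.7433 -0.2295 -0.4737] open 0.02796049277638313
to go, tool mm [-0.6218 -1.2099  0.5248]
axis at head top [326.4948 275.8368] [323.9197 277.0062]
```

View pics/w6.png

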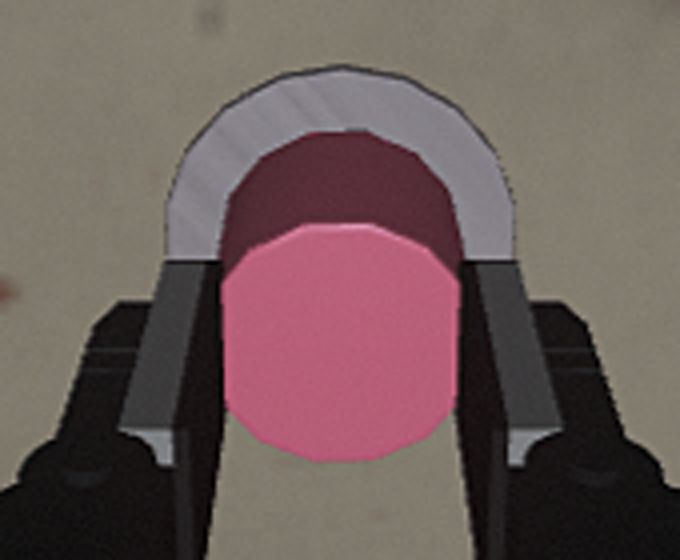

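View pics/s6.png

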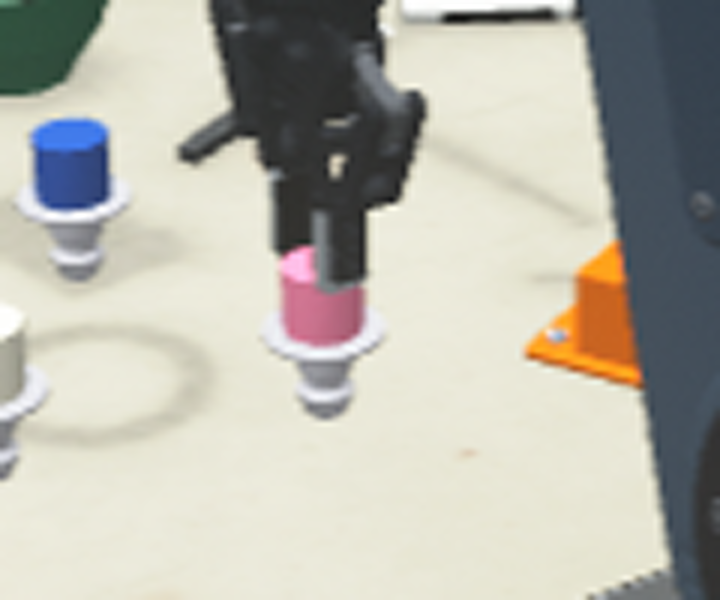

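The head is gripped squarely, and its centre (325,276) lies on the projected tool axis (326,276). Now I lift and carry it just beyond the grey dock, so the wrist camera can see the mouth.

Request:
{"name": "play_rows", "arguments": {"deltas": [0, 0, 0, 0, 0, -10, 1, 0, 0, 0, 0, 0, -20, 1, 0, 0, 0, 0, 0, -20, 1, 0, 0, 0, 0, 0, -25, 1, 0, 0, 0, 0, 0, -20, 1, 0, 0, 0, 0, 0, -10, 1, 0, 0, 0, 0, 0, 0, 1, 0, 0, 0, 0, 0, 0, 1]}}

```text
time: 7.82
ee_pos: [0.4672, 0.0902, 0.1834]
ee_rot: [2.219, 2.222, 0.005]
contact_force: [0.8, 0.4, -0.7]
opening: 0.0282
```

Run:
```python
from h import *
rep((.56,-.28,.17))
w=env.camera("wrist");save(w,"w7.png")
```

```text
t 7.8167 pos [0.4672 0.0902 0.1834] yaw 90.07103455115495 zax [ 0.0034  0.0015 -1.    ] q [ 0.1902  0.1765 -0.2116  1.1791  0.0009  1.7598] F [ 0.8006  0.3802 -0.7096] open 0.0281598032274795
to go, tool mm [-370.373    92.2762   13.1395]
```

View pics/w7.png

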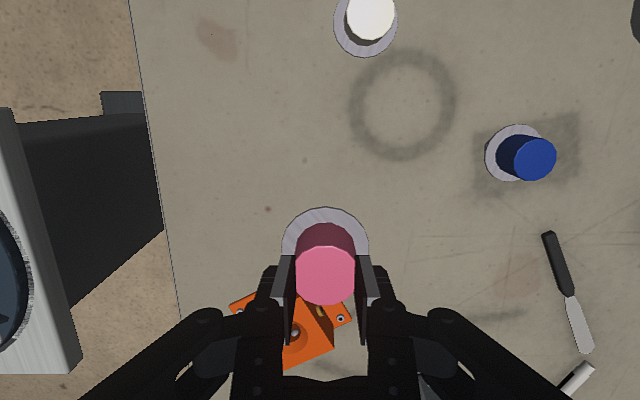

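The blank is lifted and unchanged in the grip at (325,276).

Request:
{"name": "play_rows", "arguments": {"deltas": [0, 0, 0, -15, 4, 0, 1, 0, 0, 0, -30, 8, 0, 1, 0, 0, 0, -34, 8.5, 0, 1, 0, 0, 0, -34, 8.5, 0, 1, 0, 0, 0, -34, 8.5, 0, 1, 0, 0, 0, -34, 8.5, 0, 1, 0, 0, 0, -34, 8.5, 0, 1, 0, 0, 0, -34, 8.5, 0, 1, 0, 0, 0, -34, 8.5, 0, 1, 0, 0, 0, -34, 8.5, 0, 1, 0, 0, 0, -30, 7, 0, 1, 0, 0, 0, -15, 4, 0, 1, 0, 0, 0, 0, 0, 0, 1, 0, 0, 0, 0, 0, 0, 1]}}

```text
time: 9.03
ee_pos: [0.5553, -0.2879, 0.1659]
ee_rot: [-2.204, -2.214, 0.009]
contact_force: [-0.4, 0.6, -0.5]
opening: 0.028
```

Run:
```python
from h import *
rep((.5597,-.2081,.15))
w=env.camera("wrist");save(w,"w8.png")
print(proj(w,(.5597,-.2081,.044)))
for q in env.mark_of("dock_mouth",w): print(q, atz(w,q["position"],.044))
```

```text
t 9.0333 pos [ 0.5553 -0.2879  0.1659] yaw 90.25224307345171 zax [-0.016   0.0081 -0.9998] q [-0.4783  0.5122  0.2189  1.2955 -0.0002  1.088 ] F [-0.4268  0.5723 -0.5334] open 0.027996591877284573
to go, tool mm [79.6941  5.029  16.4528]
[334.7407  97.853 ]
{'position': [229.1, 311.0], 'confidence': 0.92} [ 0.4637 -0.398   0.044 ]
{'position': [335.8, 96.6], 'confidence': 0.6} [ 0.5605 -0.2072  0.044 ]
```

View pics/w8.png

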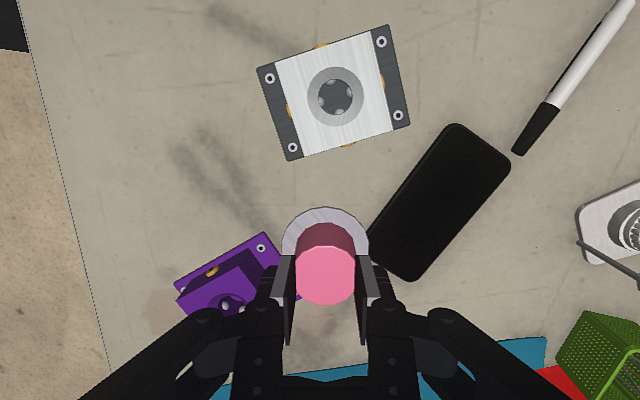

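The grey dock's mouth is at (335,97), predicted (335,98). Purple, at (230,310), is not the target. I move back over the mouth and correct the tilt.

Request:
{"name": "play_rows", "arguments": {"deltas": [-0.9, -0.45, 0, 10, 1, 0, 1, 0, 0, 0, 20, 1.5, 0, 1, 0, 0, 0, 20, 1.5, 0, 1, 0, 0, 0, 15, 1, 0, 1, 0, 0, 0, 5, 0, 0, 1, 0, 0, 0, 0, 0, 0, 1, 0, 0, 0, 0, 0, 0, 1]}}

```text
time: 9.72
ee_pos: [0.5582, -0.2076, 0.1662]
ee_rot: [-2.207, -2.234, -0.001]
contact_force: [0.5, -0.8, -1.1]
opening: 0.028
```

Run:
```python
from h import *
rep((.5601,-.2077,.13))
```

```text
t 9.7167 pos [ 0.5582 -0.2076  0.1662] yaw 90.69984041575073 zax [-0.0003  0.001  -1.    ] q [-0.3565  0.4311  0.0936  1.2339  0.0009  1.202 ] F [ 0.5159 -0.8419 -1.0946] open 0.0279924748564651
to go, tool mm [-0.1187  1.8618 36.2443]
```

Request:
{"name": "play_rows", "arguments": {"deltas": [0, 0, 0, 0, 1.9, 0, 1, 0, 0, 0, 0, 0, 10, 1, 0, 0, 0, 0, 0, 15, 1, 0, 0, 0, 0, 0, 8, 1, 0, 0, 0, 0, 0, 0, 1, 0, 0, 0, 0, 0, 0, 1]}}

```text
time: 10.22
ee_pos: [0.5601, -0.2104, 0.1301]
ee_rot: [-2.21, -2.232, -0.0]
contact_force: [-0.6, -0.3, -1.1]
opening: 0.0279
```

Run:
```python
from h import *
rep((.5601,-.2077,.0905))
s=env.camera("scene");t=env.camera("top")
save(t,"t9.png",(330,160,410,230),7)
```

```text
t 10.2167 pos [ 0.5601 -0.2104  0.1301] yaw 90.57589046249943 zax [-0.0003  0.0004 -1.    ] q [-0.3594  0.4524  0.0335  1.1524  0.0003  1.2013] F [-0.6383 -0.2903 -1.0677] open 0.027944707684665275
to go, tool mm [ 2.6446  0.0561 39.6487]
```

View pics/t9.png

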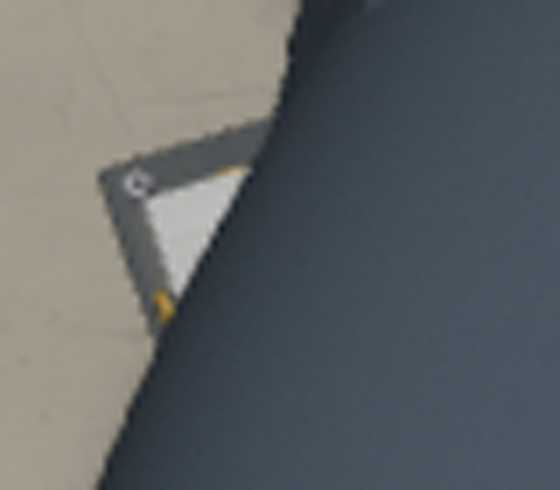

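The arm hides the mouth from the top camera, so I go down in small steps and watch the force.

Request:
{"name": "play_rows", "arguments": {"deltas": [0, 0, 0.5, 2.6, 0, 3, 1, 0, 0, 0, 0, 0, 5, 1, 0, 0, 0, 0, 0, 4, 1, 0, 0, 0, 0, 0, 0, 1, 0, 0, 0, 0, 0, 0, 1]}}

```text
time: 10.73
ee_pos: [0.5611, -0.2078, 0.1189]
ee_rot: [2.22, 2.22, 0.002]
contact_force: [-0.7, -0.6, -1.2]
opening: 0.0278
```

Run:
```python
from h import *
rep((.5601,-.2077,.0905))
w=env.camera("wrist");save(w,"w10.png")
```

```text
t 10.7333 pos [ 0.5611 -0.2078  0.1189] yaw 90.01545517193902 zax [ 0.0025 -0.0006 -1.    ] q [-0.3549  0.456   0.01    1.1222  0.0003  1.2156] F [-0.6685 -0.648  -1.2331] open 0.027811049256839797
to go, tool mm [ 0.138  -1.0925 28.3944]
```

View pics/w10.png

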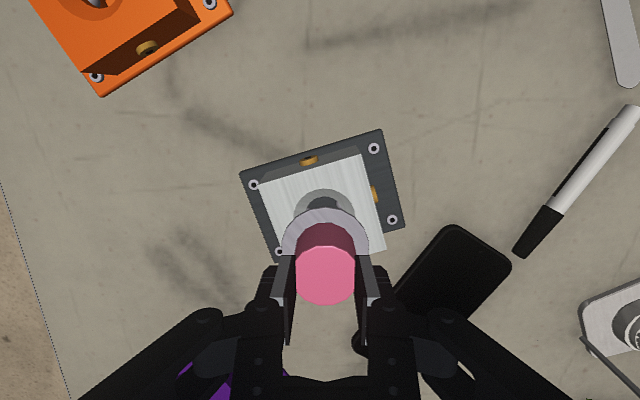

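The mouth is seen behind the collar, centred at about 325, in line with the blank. I lower it into the bore.

Request:
{"name": "play_rows", "arguments": {"deltas": [0.1, 0, 0, 0, -1, 5, 1, 0, 0, 0, 0, 0, 5, 1, 0, 0, 0, 0, 0, 4, 1, 0, 0, 0, 0, 0, 0, 1]}}

```text
time: 11.12
ee_pos: [0.5602, -0.2079, 0.1037]
ee_rot: [2.22, 2.221, 0.0]
contact_force: [-0.2, 0.4, -0.6]
opening: 0.0281
```

Run:
```python
from h import *
rep((.5601,-.2077,.0905))
```

```text
t 11.1167 pos [ 0.5602 -0.2079  0.1037] yaw 90.02514403597199 zax [ 0.001  -0.0007 -1.    ] q [-0.3551  0.4647 -0.0161  1.0887 -0.0003  1.2152] F [-0.2456  0.3889 -0.5774] open 0.02811885647371786
to go, tool mm [ 0.1685 -0.0978 13.2427]
```

Request:
{"name": "play_rows", "arguments": {"deltas": [0, 0, 0, 0, 0, 4, 1, 0, 0, 0, 0, 0, 4, 1, 0, 0, 0, 0, 0, 4, 1, 0, 0, 0, 0, 0, 0, 1]}}

```text
time: 11.45
ee_pos: [0.5603, -0.2077, 0.0903]
ee_rot: [2.22, 2.221, 0.001]
contact_force: [0.7, 1.0, -0.3]
opening: 0.0283
```

Run:
```python
from h import *
rep((.5601,-.2077,.0775))
```

```text
t 11.45 pos [ 0.5603 -0.2077  0.0903] yaw 90.02916226279318 zax [ 0.0012 -0.0004 -1.    ] q [-0.3551  0.4738 -0.0373  1.0584  0.0001  1.2152] F [ 0.7346  0.9661 -0.3207] open 0.028303314683512715
to go, tool mm [ 0.0396 -0.2053 12.815 ]
```

It is at the detent with no side force. Now the push, with a firmer grip.

Request:
{"name": "play_rows", "arguments": {"deltas": [0, 0, 0, 0, 0, 0, 1, 0, 0, 0, 0, 0, 2, 1, 0, 0, 0, 0, 0, 3, 1, 0, 0, 0, 0, 0, 3, 1], "newtons": 110}}

```text
time: 11.78
ee_pos: [0.5618, -0.2083, 0.0848]
ee_rot: [2.217, 2.219, 0.004]
contact_force: [-2.5, 0.8, 7.2]
opening: 0.0265
```

Run:
```python
from h import *
rep((.5601,-.2077,.0775))
w=env.camera("wrist");save(w,"w11.png",(240,170,410,330),4)
```

```text
t 11.7833 pos [ 0.5618 -0.2083  0.0848] yaw 90.03344648177129 zax [ 0.0053 -0.0019 -1.    ] q [-0.355   0.4772 -0.0469  1.0412  0.0001  1.2152] F [-2.4712  0.7971  7.1605] open 0.026531089233546756
to go, tool mm [ 0.5736 -1.7826  7.2649]
```

View pics/w11.png

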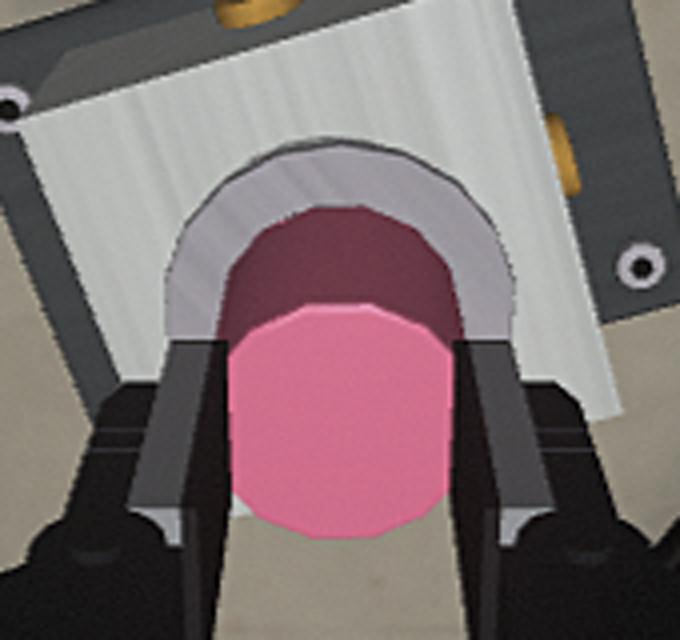

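The collar is close to the dock top and pushing takes 7 N. I continue.

Request:
{"name": "play_rows", "arguments": {"deltas": [0.25, 0, 0, 0, -1.2, 3, 1, 0, 0, 0, 0, 0, 3, 1, 0, 0, 0, 0, 0, 3, 1, 0, 0, 0, 0, 0, 2, 1]}}

```text
time: 12.17
ee_pos: [0.561, -0.2076, 0.0773]
ee_rot: [2.218, 2.22, 0.003]
contact_force: [-18.9, 4.4, 48.2]
opening: 0.0266
```

Run:
```python
from h import *
rep((.5601,-.2077,.0775))
w=env.camera("wrist");save(w,"w12.png",(240,170,410,330),4)
```

```text
t 12.1667 pos [ 0.561  -0.2076  0.0773] yaw 90.06008369544567 zax [ 0.0037 -0.0014 -1.    ] q [-0.3544  0.4822 -0.0589  1.0257 -0.      1.2154] F [-18.9117   4.4393  48.1643] open 0.026562164795739095
to go, tool mm [-0.1108 -0.9477 -0.2253]
```

View pics/w12.png

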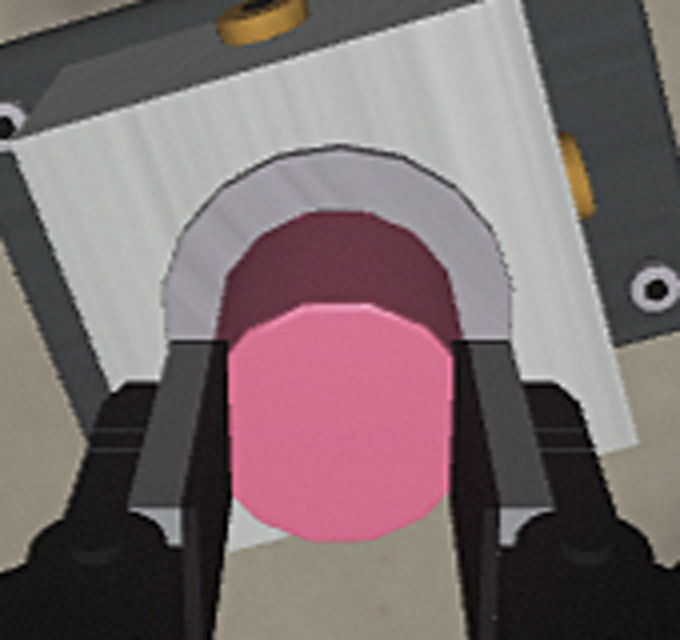

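It has bottomed at z 0.0773, where 0.0775 was expected, with 48 N and the collar on the dock. I relax, then open.

Request:
{"name": "play_rows", "arguments": {"deltas": [0.2, 0, 0, 0, -0.8, 0, 1, 0, 0, 0, 0, 0, 0, 1, 0, 0, 0, 0, 0, 0, 1]}}

```text
time: 12.47
ee_pos: [0.5603, -0.2074, 0.0778]
ee_rot: [2.219, 2.222, -0.0]
contact_force: [0.3, 1.9, 1.5]
opening: 0.0263
```

Request:
{"name": "play_rows", "arguments": {"deltas": [0, 0, 0, 0, 0, 0, -1, 0, 0, 0, 0, 0, 0, -1, 0, 0, 0, 0, 0, 0, -1, 0, 0, 0, 0, 0, 0, -1, 0, 0, 0, 0, 0, 0, -1, 0, 0, 0, 0, 0, 0, -1, 0, 0, 0, 0, 0, 0, -1, 0, 0, 0, 0, 0, -15, -1, 0, 0, 0, 0, 0, -25, -1, 0, 0, 0, 0, 0, -30, -1, 0, 0, 0, 0, 0, -30, -1, 0, 0, 0, 0, 0, 0, -1, 0, 0, 0, 0, 0, 0, -1]}}

```text
time: 13.55
ee_pos: [0.5587, -0.2072, 0.1796]
ee_rot: [-2.219, -2.221, 0.004]
contact_force: [-1.1, 0.3, -0.7]
opening: 0.0857
```

Run:
```python
from h import *
rep((.5601,-.2077,.0775))
w=env.camera("wrist");save(w,"w13.png")
for z in(.057,.044,):print(z,proj(w,(.5603,-.2076,z+.003)), proj(w,(.5603,-.2076,z+.033)))
```

```text
t 13.55 pos [ 0.5587 -0.2072  0.1796] yaw 90.04675949803983 zax [-0.0032 -0.0008 -1.    ] q [-0.3542  0.4294  0.125   1.2692 -0.0019  1.2158] F [-1.1473  0.3208 -0.7143] open 0.08568291173600717
to go, tool mm [ -0.3876   1.6946 102.1417]
0.057 [328.107  199.4364] [328.3771 212.0717]
0.044 [328.0069 194.75  ] [328.2526 206.2497]
```

View pics/w13.png

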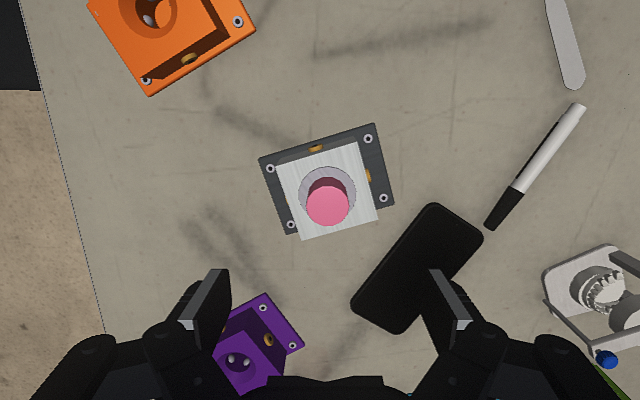

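The head is at (328,205), which matches the fully seated prediction (328,206) rather than the unseated one (328,212). I move aside for one independent view.

Request:
{"name": "play_rows", "arguments": {"deltas": [0, 0, 0, -15, 0, -5, -1, 0, 0, 0, -30, 0, -5, -1, 0, 0, 0, -30, 0, 0, -1, 0, 0, 0, -30, 0, 0, -1, 0, 0, 0, -30, 0, 0, -1, 0, 0, 0, -15, 0, 0, -1, 0, 0, 0, 0, 0, 0, -1, 0, 0, 0, 0, 0, 0, -1]}}

```text
time: 14.27
ee_pos: [0.5571, -0.3619, 0.1827]
ee_rot: [-2.211, -2.219, 0.007]
contact_force: [0.4, -0.2, -0.4]
opening: 0.0851
```

Run:
```python
from h import *
rep((.5601,-.2077,.0775))
w=env.camera("wrist");t=env.camera("top");save(t,"t14.png");s=env.camera("scene")
a=cv2.resize(w["img"][0:130,250:420,::-1],None,fx=4,fy=4);cv2.imwrite("pics/w14.png",a)
for z in(.057,.044):print(z,proj(w,(.5603,-.2076,z+.003)),proj(w,(.5603,-.2076,z+.033)),proj(t,(.5603,-.2076,z+.033)))
```

```text
t 14.2667 pos [ 0.5571 -0.3619  0.1827] yaw 90.19903141048813 zax [-0.0093  0.0032 -1.    ] q [-0.575   0.5898  0.3887  1.3792 -0.0024  0.9924] F [ 0.4007 -0.21   -0.3761] open 0.08511994913963733
to go, tool mm [153.8366   4.48   105.6128]
0.057 [333.0402 -18.5015] [333.785 -34.782] [371.8329 193.7724]
0.044 [332.7731 -12.6645] [333.4372 -27.1798] [370.8748 194.8252]
```

View pics/w14.png

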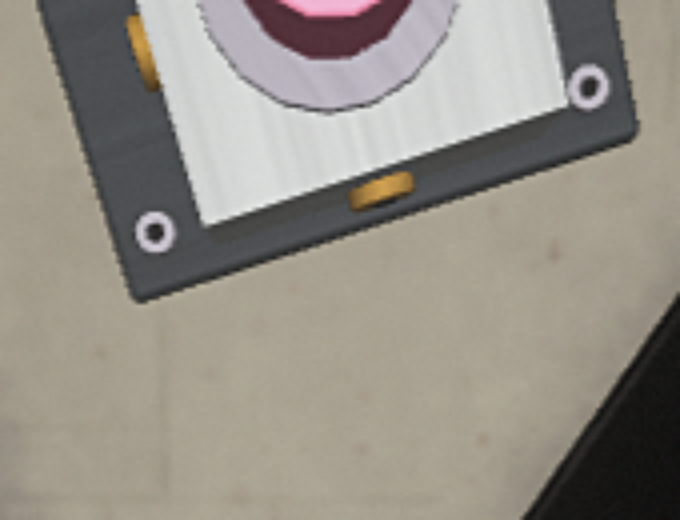

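View pics/t14.png

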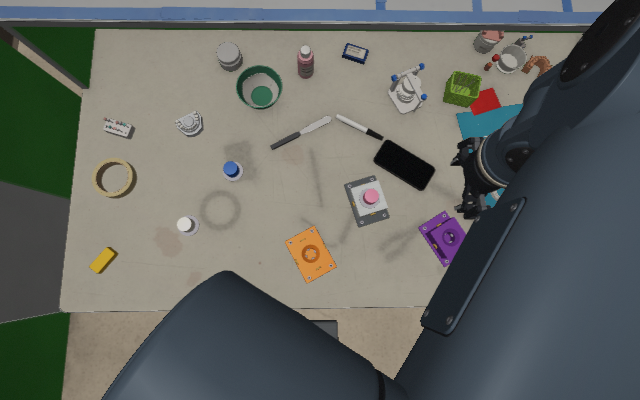

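The collar's lower edge lies directly on the dock face with no gap. In the top view the pink head is in the grey dock at (370,197), and ivory (187,225) and blue (232,170) have not moved.

```bash
python3 -c "
from cell import env
print(env.hand_in())"
```

```text
the job is handed in; nothing more can be done
None
```

The pink blank is fully home in the aluminium dock and released, and I handed the job in at about 14.3 s of the 43 s allowed. I gripped it by the head, lowered it into the hole and pushed it past the detent.

- **Seating:** the push read about 7 N partway through. It then bottomed with the tool at z = 0.0773 m, where 0.0775 m was expected for fully home.
- **Pictures after release:** the head sat at pixel (328,205), against (328,206) predicted for fully home and (328,212) for stuck at the detent. The collar showed no gap to the dock top.
- **Other parts:** the ivory and blue blanks, and the orange and purple docks, were where they started. The gripper was open and clear of everything.
- **Disagreements:**
  - The wrist force reached 48 N down, with about 19 N sideways, as the blank bottomed. That is below the 120 N limit, and I relaxed it before letting go.
  - The gripper read about 28 mm open on the 34 mm head, and about 26.5 mm at the firmer grip. The pads are probably soft; the blank did not shift in the grip.
  - The head in the last top view, about (370,197), was some 2 pixels off its prediction, which is too coarse to judge its height.

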